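# Clear the bench shaker and hold its short-run knob at the third click

### The job

Clear the bench shaker for a short run: take the scraper block by its handle, sweep all four stone chips left by the soil samples off the shaker's platform, over its open side into the steel tray (push them with the scraper only, never with the gripper), and stand the scraper back on the bench, let go. Only when the platform is clear, turn the shaker's spring-return knob clockwise, counting the clicks from off, to the third stop and no further, and keep hold of it: it springs back when let go, so the program finishes while the gripper still holds the knob at the third stop. Leave the tube rack, the bottle and the tip box where they stand.

Things in the scene. Friction and masses are not known exactly. Their poses are not given: they have to be found in the camera images.
- shaker: Fixed bench shaker, white housing 260 (x) x 200 (y) mm. Origin: centre of its underside on the bench, z up; its front (control panel) faces its own -x. Flat panel top 55 mm above the bench, from x -130 to -33 mm; behind it the raised platform, 160 (x) x 230 (y) mm
- platform (a point): Centre of the platform's rubber top, 78 mm above the bench, 50 mm to +x of the shaker's origin, axes as the shaker. Front, back and right edges have a lip 10 mm above the rubber (152 mm clear between front and back lip, right lip at y -111 mm); the left edge has none. Chips lie within x +-40, y -30 to +85 mm; the strip to the right of them is free
- open_edge (a point): Middle of the platform's open left edge (y +115 mm from the platform's centre), at the rubber's height: the chips go over this edge into the tray
- knob: Black knob on the panel, 83 mm to the front and 35 mm to the right of the shaker's origin, turning about its vertical z. Origin: centre of its underside, 55 mm above the bench. Round skirt 48 mm across, 7 mm high; on it a grip bar 44 mm long (own x), 14 mm thick (y), from 7 to 36 mm above the panel. White line at the bar's pointing end (+x). At off its axes are the shaker's
- knob_grip (a point): On the knob's axis in the middle of the grip bar, 28 mm above the panel (83 mm above the bench): pinch here across the 14 mm
- knob_turn (a joint): Turn in rad, 0 at off, growing clockwise from above. A click stop every 24 degrees: 0.419, 0.838, third 1.257, 1.676, 2.094; travel ends at 2.18. Marks on the panel show off and the stops. Spring back to off 0.025 N m at off, 0.04 at the third stop; clicks add a wave of 0.024 N m, against the turn just after each stop, with it just before the next. Let go, it returns to off
- tray: Loose open steel tray 200 (x) x 130 (y) mm, 22 mm high, walls and floor 3 mm, 0.7 kg, on the bench against the shaker's left side, tucked about 10 mm under the platform's open edge. Origin: centre of its underside; axes about as the shaker's
- scraper: White scraper block, about 0.14 kg, standing on its foot on the bench right of the shaker. Foot 130 mm long (own x) x 36 mm (y) x 16 mm high, both long sides are working faces; shoulder to 24 mm; upright handle bar 100 (x) x 24 mm (y), top 68 mm above the foot's underside. Origin: centre of the underside. Pinch across the 24 mm, near 54 mm up, so that the fingers clear the chips
- chip1: Grey stone chip, about 24 x 18 x 12 mm, 13 g, loose on the platform; origin at the centre of its underside
- chip2: Grey stone chip, about 21 x 19 x 14 mm, 13 g, loose on the platform; origin at the centre of its underside
- chip3: Grey stone chip, about 23 x 16 x 13 mm, 13 g, loose on the platform; origin at the centre of its underside
- chip4: Grey stone chip, about 20 x 17 x 12 mm, 13 g, loose on the platform; origin at the centre of its underside
- rack: Bystander: low tube rack with white-capped tubes, 90 (x) x 200 (y) mm, 54 mm high, on the bench beyond the scraper, far right; origin at the centre of its underside
- bottle: Bystander: capped round reagent bottle, 64 mm across, 150 mm tall, on the bench to the left; origin at the centre of its underside
- tipbox: Bystander: closed pipette-tip box, 85 (x) x 120 (y) mm, 66 mm high, on the bench beyond the tray, far left; origin at the centre of its underside

How it is judged (in metres and radians):
On the way, in this order (a step that is already met when the one before it is completed fails the run):
1. the scraper is lifted in the gripper (contact force between the fingers and scraper above 1 N and height (world z) of scraper above 0.03 m), for 0.2 s.
2. all four chips are in the tray, the scraper still in the gripper (z of each of chip1, chip2, chip3, chip4 in the frame of tray below 0.035 m and x of chip1 in the frame of tray between -0.1 and 0.1 m and y of chip1 in the frame of tray between -0.065 and 0.065 m and x of chip2 in the frame of tray between -0.1 and 0.1 m and y of chip2 in the frame of tray between -0.065 and 0.065 m and x of chip3 in the frame of tray between -0.1 and 0.1 m and y of chip3 in the frame of tray between -0.065 and 0.065 m and x of chip4 in the frame of tray between -0.1 and 0.1 m and y of chip4 in the frame of tray between -0.065 and 0.065 m and contact force between the fingers and scraper above 1 N), for 0.2 s.
3. the scraper stands on the bench, let go (height (world z) of scraper below 0.015 m and angle between scraper's own z axis and vertical below 0.2 rad and contact force between the fingers and scraper below 0.1 N and contact force between scraper and shaker below 0.1 N and contact force between scraper and tray below 0.1 N and linear speed of scraper below 0.02 m/s), for 0.2 s.
4. the knob is held at the third stop (value of joint knob_turn between 1.107 and 1.407 rad and contact force between the fingers and knob above 1 N), for 0.5 s.
At the end, for the whole second after the job is handed in: The knob is held by the fingers (more than 1 N) within 0.15 rad of the third stop (1.257 rad) and still; all four chips lie in the tray; the scraper stands upright (within 0.2 rad) and at rest on the bench, clear of the shaker and the tray and let go (all of step 3 and all of step 4 and velocity of joint knob_turn between -0.2 and 0.2 rad/s and z of each of chip1, chip2, chip3, chip4 in the frame of tray below 0.035 m and x of chip1 in the frame of tray between -0.1 and 0.1 m and y of chip1 in the frame of tray between -0.065 and 0.065 m and x of chip2 in the frame of tray between -0.1 and 0.1 m and y of chip2 in the frame of tray between -0.065 and 0.065 m and x of chip3 in the frame of tray between -0.1 and 0.1 m and y of chip3 in the frame of tray between -0.065 and 0.065 m and x of chip4 in the frame of tray between -0.1 and 0.1 m and y of chip4 in the frame of tray between -0.065 and 0.065 m); the arm keeps its last pose, push and grip.
It fails at once if a chip is touched by the gripper or arm (contact force between any of the fingers, the arm and chip1 above 0.2 N or contact force between any of the fingers, the arm and chip2 above 0.2 N or contact force between any of the fingers, the arm and chip3 above 0.2 N or contact force between any of the fingers, the arm and chip4 above 0.2 N).
It fails at once if the knob is turned while a chip is still on the platform (value of joint knob_turn above 0.2 rad and z of any of chip1, chip2, chip3, chip4 in the frame of shaker above 0.06 m).
It fails at once if the knob is taken past the third stop, half way to the fourth or more (value of joint knob_turn above 1.467 rad).
It fails at once if the tube rack, the bottle or the tip box is moved by more than 20 mm (distance of any of rack, bottle, tipbox from where it was at the start of the episode above 0.02 m).
It also fails if it takes over 64 s, if anything falls off the work surface, if the arm or the gripper's body presses on something with over 40 N, if the wrist force passes 120 N, or if a joint passes its speed limit or range.

### The arm

A 6-joint arm with a two-finger parallel gripper is mounted at the origin on the work surface. World frame = base frame: x ahead of the robot, y to its left, z up, the work surface at z = 0. Lengths are in m, angles in degrees, forces in N, time in s.
With the tool pointing down it reaches from about 0.35 to 0.875 m from the base axis. Payload 4.2 kg.
Tool frame: the origin (TCP) lies midway between the tips of the shut fingers; the grasp point (between the pads) lies 19 mm behind it; y points along the fingers, x is the direction in which the jaws open and shut, and the axes are right-handed (so a half turn about y gives the same grasp; the last joint's range is limited). The gripper opens to 87 mm and grips with 3 to 60 N. Pads are 19 mm wide; open, the fingers measure 117 mm over their backs; the gripper's body (75 mm by 190 mm) begins 51 mm behind the grasp point.
Start: joints at [89.702, 22.042, 0.453, 0, -68.411, -14.817], TCP at [0.163, 0.603, 0.223] pointing down, gripper open.
Joint ranges: [-179.83, 179.83], [-69.29, 118.12], [-61.27, 80.66], [-181.25, 117.63], [-171.15, -9.14], [-177.46, 177.46]. Speed limits (degrees/s): [159.86, 159.86, 180, 180, 180, 180].

### API

Orientations are given as a 3x3 rotation matrix whose columns are the frame's x, y, z axes.
In Python, from station import * gives the robot as it stands.
- The arm moves only by the tool jog_arm, never from a script. Its argument "series" is a list of rows, each a list of 3 entries, a list of its own where there are three numbers: the shift along the tool's x, y, z in m, then the turn, a rotation vector about the tool's x, y, z in degrees, then the finger opening in m, from 0 to 0.087. A call has 1 to 10 rows; each row shifts and turns the commanded pose from where the row before left it, along the tool's axes as they then stand; what a row does not reach is not made up. A row lasts 1/8 s, in which the tool goes at most 62.5 mm and 10.7 degrees, less where a joint would pass 70% of its speed; a pose out of reach is approached as far as the arm can. A call is refused whole if a number of a shift passes 0.0625 or a number of a turn 10.7, either way. A call with a gripper value outside its range is refused whole. The fingers move at their own pace and stop on an object; the grip force is fixed at half the most. Time passes only in rows, so rows that do not move let the fingers close. It gives the time, the measured TCP pose, the force and the opening at its end, in the units of the state.
- sense(): the state, without advancing time (a new reading comes with each control period).
- capture(name): name is "side" or "top" or "wrist"; returns the picture (420x560x3 uint8, red, green, blue); there is no depth.
- camera_info(name): a dict with "fx", "fy", "cx", "cy" (pixels), "rvec" (rotation vector, rad) and "tvec" (3), from world to camera coordinates, as OpenCV has them. Camera axes: x right, y down, z forward; pixel columns grow to the right and rows downward; lengths in m; the calibration is good to about 2 mm. A picture is of the moment at which its call begins: read the wrist's pose just before it. camera_info takes no time and is no camera call; for the wrist camera it gives the pose at the moment of the call.
- finish_job(): hands the job in, once; it reports no verdict.
The state is a dict: "time_s": time; "joints": joint angles; "joint_velocities": joint speeds; "effort": joint torques, N m; "tcp_pos": TCP position; "ee_rot": TCP orientation; "wrist_force": force on the tool from outside, world axes, zero at the start; "moment": the same for the moment, N m; "gripper_width": opening from 0.0 (shut) to 1.0 (fully open).
Only numpy, scipy, OpenCV 4.12 (cv2) and the standard library are available. Lean on these libraries where they do the work, as an engineer would, in place of code of your own. Each camera call takes 0.05 s, during which the arm holds its last target. There are 200 camera calls.

## Working session

There is one attempt and no reset: what is moved stays moved. The work goes in short steps, Python scripts to look and compute and a tool call to move; the robot and the scene stay as the last step left them, time stands still between calls to the robot, and variables do not carry over. Pictures are saved under pics/ and viewed, about 8 in all and at most 12, crops included, and the job is handed in when it is done.

Besides the shell and the picture viewer there is one more tool, called in YAML: its name, and indented under it one key for each argument. jog_arm: Moves the arm, as the interface text tells. Its arguments: {"type":"object","properties":{"series":{"type":"array","items":{"type":"array"}}},"required":["series"]}

```bash
ls; mkdir -p pics; python3 - <<'E'
from station import *
import cv2,json
s=sense();print(s)
for n in("side","top"):
    print(n,camera_info(n))
    cv2.imwrite(f"pics/{n}0.png",capture(n)[:,:,::-1])
E
```

```text
pics
{'time_s': 0.0, 'joints': array([ 8.97018838e+01,  2.20889098e+01,  3.79419462e-01, -2.92020254e-02,
       -6.84110874e+01, -1.48153572e+01]), 'joint_velocities': array([-0.00639415,  0.00580601,  0.09084235,  0.07418878,  0.02171294,
       -0.0628535 ]), 'effort': array([-1.63915080e-03, -3.90668285e+01,  1.87403512e+01,  4.21963826e+00,
        1.09082865e-02, -2.03741201e-04]), 'tcp_pos': array([0.16279335, 0.60279613, 0.2214761 ]), 'ee_rot': array([[-2.60912535e-01, -4.84859972e-04,  9.65362323e-01],
       [-9.65360038e-01, -2.10193787e-03, -2.60912973e-01],
       [ 2.15563788e-03, -9.99997673e-01,  8.03574988e-05]]), 'wrist_force': array([-0.53940584,  0.97473718,  0.48904183]), 'moment': array([-0.02686224, -0.02519393,  0.00933969]), 'gripper_width': 1.000815695769713}
side {'fx': 467.02195846358046, 'fy': 467.02195846358046, 'cx': 274.2350424812357, 'cy': 210.83328578575004, 'rvec': array([ 2.09456541, -0.51165952,  0.26947985]), 'tvec': array([-0.49259168,  0.22477317,  0.86202846])}
top {'fx': 465.6065220354588, 'fy': 465.6065220354588, 'cx': 283.2095650922571, 'cy': 210.3886707603883, 'rvec': array([ 2.17726086, -2.15261508,  0.11957498]), 'tvec': array([0.06498034, 0.58523542, 1.0332175 ])}
```

View pics/top0.png

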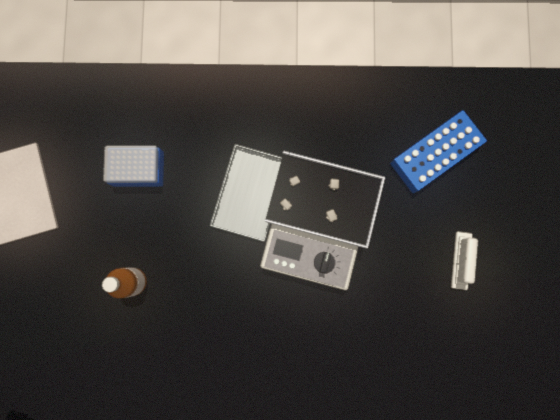

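View pics/side0.png

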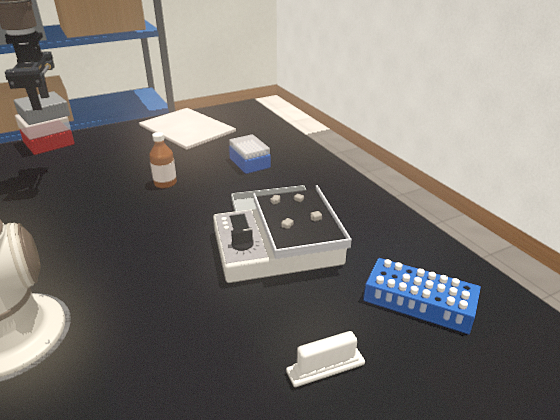

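```bash
cat > h.py <<'E'
import numpy as np, cv2
from station import *
def cam(n):
    c=camera_info(n);R=cv2.Rodrigues(np.array(c["rvec"]))[0];t=np.array(c["tvec"])
    K=np.array([[c["fx"],0,c["cx"]],[0,c["fy"],c["cy"]],[0,0,1]]);return K,R,t
def ray(C,uv,z):
    K,R,t=C;o=-R.T@t;d=R.T@np.linalg.inv(K)@np.array([*uv,1.]);return o+d*(z-o[2])/d[2]
def proj(C,p):
    K,R,t=C;q=K@(R@np.asarray(p,float)+t);return q[:2]/q[2]
def blobs(mask,amin=8):
    n,l,st,ce=cv2.connectedComponentsWithStats(mask.astype(np.uint8))
    return [(st[i,4],ce[i],(l==i).astype(np.uint8)) for i in range(1,n) if st[i,4]>=amin]
E
python3 - <<'E'
from h import *
im=cv2.imread("pics/top0.png");C=cam("top");g=im.max(2)
P=lambda u,v,z:np.round(ray(C,(u,v),z),4)
print("cam",-C[1].T@C[2])
for n,p,z in[("BL",(284,153),.078),("BR",(383,178),.088),("FR",(368,245),.088),("FL",(267,221),.078)]:print(n,P(*p,z))
m=np.zeros(g.shape,np.uint8);cv2.fillPoly(m,[np.array([(288,160),(376,181),(364,238),(273,216)])],1)
for a,c,b in blobs((g>80)&(m>0)):print("chip",a,c.round(1),P(*c,.084))
m[:]=0;m[222:300,440:490]=1
for a,c,b in blobs((g>90)&(m>0)):print("scr",a,c,cv2.minAreaRect(cv2.findNonZero(b)))
big=np.hstack([cv2.resize(im[140:300,205:395],None,fx=2.9,fy=2.9,interpolation=2)[:464],cv2.resize(im[220:304,440:490],None,fx=4.9,fy=5.5,interpolation=2)])if 0 else cv2.resize(im[145:300,205:400],None,fx=4,fy=3.8,interpolation=2)
cv2.imwrite("pics/c1.png",big)
E
```

```text
cam [0.4674907  0.07133827 1.09115748]
BL [0.7076 0.0713 0.078 ]
BR [ 0.652  -0.1456  0.088 ]
FR [ 0.5055 -0.1115  0.088 ]
FL [0.5557 0.1068 0.078 ]
chip 90 [294.  180.2] [0.6456 0.0487 0.084 ]
chip 102 [333.9 183.4] [ 0.6395 -0.0387  0.084 ]
chip 112 [285.5 204. ] [0.5928 0.0668 0.084 ]
chip 116 [331. 215.] [ 0.5698 -0.0324  0.084 ]
scr 1277 [464.03915427 260.26155051] ((464.61981201171875, 260.2773132324219), (23.64012336730957, 57.50658416748047), 5.079607963562012)
```

View pics/c1.png

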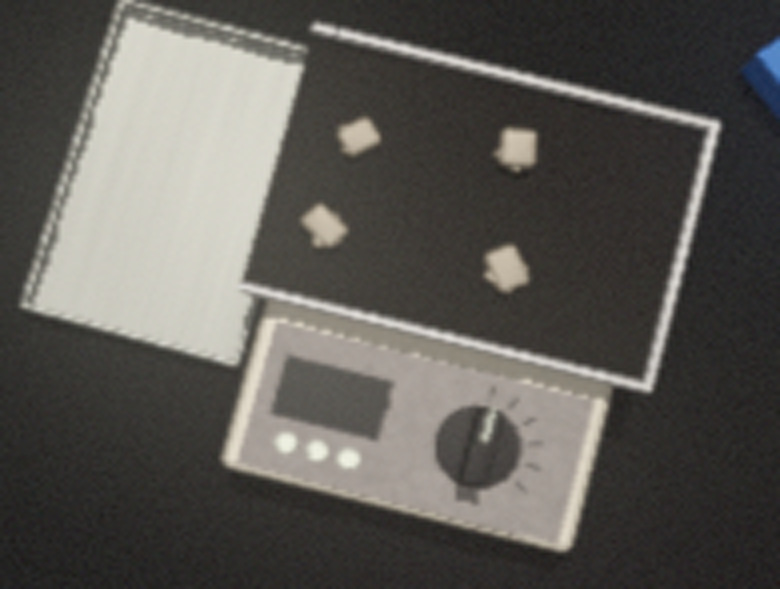

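```bash
python3 - <<'E'
from h import *
C=cam("top")
cor=[((312,25),.088,(130,115)),((720,122),.088,(130,-115)),((652,391),.088,(-30,-115)),((243,288),.088,(-30,115)),((222,465),.055,(-130,100)),((568,551),.055,(-130,-100)),((478,448),.062,(-83,-35))]
A=[];B=[]
for (u,v),z,l in cor:
    A.append(ray(C,(205+u/4,145+v/3.8),z)[:2]);B.append(np.array(l)/1e3)
A=np.array(A);B=np.array(B);a=A-A.mean(0);b=B-B.mean(0)
th=np.arctan2((b[:,0]*a[:,1]-b[:,1]*a[:,0]).sum(),(a*b).sum())
R=np.array([[np.cos(th),-np.sin(th)],[np.sin(th),np.cos(th)]]);t=A.mean(0)-R@B.mean(0)
print("yaw",np.degrees(th),"org",t,"res mm",((A-B@R.T-t)*1e3).round(1).tolist())
pc=t+R@[.05,0];print("plat",pc,"edge",t+R@[.05,.115],"knob",t+R@[-.083,-.035])
for c in[(294.,180.2),(333.9,183.4),(285.5,204.),(331.,215.)]:print("chip in plat mm",((R.T@(ray(C,c,.085)[:2]-pc))*1e3).round(1))
for q in[(124,0),(22,303),(238,364)]:print("tray corner in shaker",R.T@(ray(C,(205+q[0]/4,145+q[1]/3.8),.022)[:2]-t))
im=cv2.imread("pics/top0.png");S=cv2.imread("pics/side0.png")
x=np.hstack([cv2.resize(im[225:297,445:487],None,fx=8,fy=8,interpolation=2),cv2.resize(S[325:390,280:370],(450,325),interpolation=2).repeat(1,0)[:576] if 0 else cv2.copyMakeBorder(cv2.resize(S[325:390,280:370],(450,325),interpolation=2),0,251,0,0,0)])
cv2.imwrite("pics/c2.png",x);print(x.shape)
E
```

```text
yaw -14.04130303208404 org [ 0.55607849 -0.00715802] res mm [[-1.7, 0.7], [-0.3, 0.3], [0.2, -0.0], [0.4, -2.6], [0.5, -1.0], [1.8, 2.1], [-0.9, 0.6]]
plat [ 0.60458455 -0.01928909] edge [0.632486   0.09227484] knob [ 0.4670667  -0.02097469]
chip in plat mm [23.1 75.9]
chip in plat mm [ 38.4 -10.3]
chip in plat mm [-32.4  80.6]
chip in plat mm [-30.7 -21.1]
tray corner in shaker [0.13071654 0.22989703]
tray corner in shaker [-0.06510453  0.23708064]
tray corner in shaker [-0.06924013  0.10732137]
(576, 786, 3)
```

View pics/c2.png

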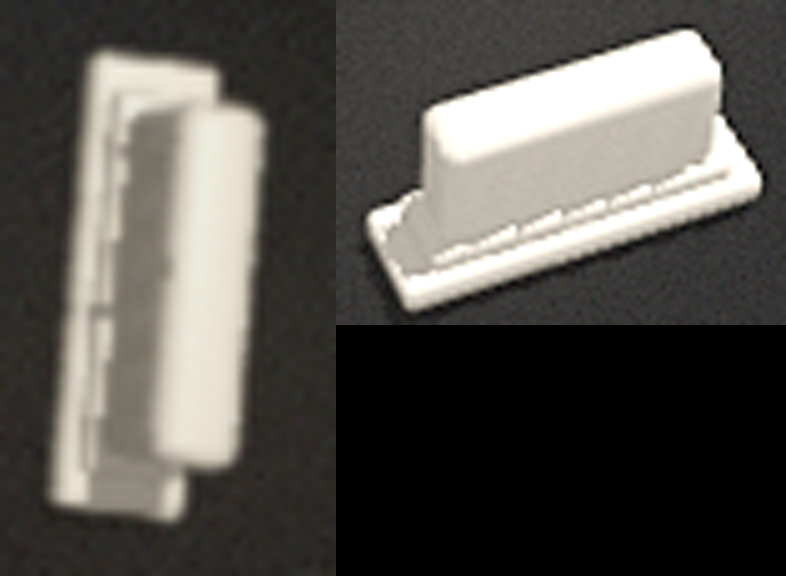

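```bash
cat >> h.py <<'E'
def delta(x,y,z,yaw,n=1,s=None):
    """tool-axis shift (m) and turn about tool y (deg), total and per row, from the measured pose to TCP x,y,z, tool-x yaw (deg)"""
    s=s or sense();R=np.array(s["ee_rot"]);p=np.array(s["tcp_pos"])
    a=np.radians(yaw);T=np.array([[np.cos(a),0,-np.sin(a)],[np.sin(a),0,np.cos(a)],[0,-1,0]])
    T[:,2]=np.cross(T[:,0],T[:,1])
    d=R.T@(np.array([x,y,z])-p);w=cv2.Rodrigues(R.T@T)[0].ravel()*180/np.pi
    print("at",p.round(4),"yaw",np.degrees(np.arctan2(R[1,0],R[0,0])).round(2),"shift",d.round(4),"turn",w.round(2),"per row",(d/n).round(4),(w/n).round(2))
E
python3 - <<'E'
from h import *
C=cam("top");P=lambda q,z:ray(C,(445+q[0]/8,225+q[1]/8),z)[:2]
TL,TR,BL,BR=[P(q,.016) for q in[(92,55),(218,70),(50,500),(182,520)]]
print("foot",TL,TR,BL,BR,"L",np.linalg.norm(TL-BL),np.linalg.norm(TR-BR),"W",np.linalg.norm(TL-TR),"ctr",(TL+BR+TR+BL)/4,"yaw",np.degrees(np.arctan2(*(TL-BL)[::-1])),np.degrees(np.arctan2(*(TR-BR)[::-1])))
h=[P(q,.068) for q in[(188,103),(265,108),(238,468),(155,463)]]
print("handle",np.mean(h,0),np.linalg.norm(h[0]-h[3]),np.linalg.norm(h[0]-h[1]),np.degrees(np.arctan2(*(h[0]-h[3])[::-1])),np.degrees(np.arctan2(*(h[1]-h[2])[::-1])))
S=cam("side");Q=lambda q,z:ray(S,(280+q[0]/5,325+q[1]/5),z)[:2]
hs=[Q(q,.068) for q in[(422,110),(690,28),(722,72),(455,162)]] and [Q((q[0]-336,q[1]),.068) for q in[(422,110),(690,28),(722,72),(455,162)]]
print("side handle",np.mean(hs,0))
print("bottle",ray(C,(110,284),.15),"tipbox",ray(C,(131,163),.066),"rack",ray(C,(440,150),.054))
delta(.50,.20,.26,-105,10)
E
```

```text
foot [ 0.54084818 -0.32958843] [ 0.53692336 -0.36587411] [ 0.41358598 -0.31384917] [ 0.40837431 -0.35133686] L 0.1282317875354367 0.12936842888549377 W 0.036497318943952875 ctr [ 0.47493296 -0.34016214] yaw -7.050303935755704 -6.452005603213981
handle [ 0.47487077 -0.34102237] 0.09869332640126526 0.021139614629483508 -7.064370802475385 -6.25287767422256
side handle [ 0.47400181 -0.34380559]
bottle [0.4195239  0.41598504 0.15      ] tipbox [0.68359569 0.41370819 0.066     ] rack [ 0.7243027  -0.28338564  0.054     ]
at [0.1628 0.6029 0.2216] yaw -105.12 shift [ 0.301  -0.0378  0.4306] turn [-0.01 -0.12  0.11] per row [ 0.0301 -0.0038  0.0431] [-0.   -0.01  0.01]
```

jog_arm:
  series:
    - [[0.03, -0.004, 0.043], [0, 0, 0], 0.087]
    - [[0.03, -0.004, 0.043], [0, 0, 0], 0.087]
    - [[0.03, -0.004, 0.043], [0, 0, 0], 0.087]
    - [[0.03, -0.004, 0.043], [0, 0, 0], 0.087]
    - [[0.03, -0.004, 0.043], [0, 0, 0], 0.087]
    - [[0.03, -0.004, 0.043], [0, 0, 0], 0.087]
    - [[0.03, -0.004, 0.043], [0, 0, 0], 0.087]
    - [[0.03, -0.004, 0.043], [0, 0, 0], 0.087]
    - [[0.03, -0.004, 0.043], [0, 0, 0], 0.087]
    - [[0.03, -0.004, 0.043], [0, 0, 0], 0.087]

```text
time_s: 1.35
tcp_pos: [0.5005, 0.2001, 0.2624]
ee_rot: [[-0.261, -0.001, 0.965], [-0.965, -0.0, -0.261], [0.0, -1.0, -0.001]]
wrist_force: [0.4, 0.4, -0.5]
gripper_width: 1.003
```

```bash
python3 - <<'E'
from h import *
delta(.475,-.342,.16,-96.8,13);print(sense()['joints'].round(1))
E
```

```text
at [0.5005 0.2001 0.2624] yaw -105.11 shift [0.53   0.1025 0.1167] turn [ 0.03 -8.31  0.02] per row [0.0408 0.0079 0.009 ] [ 0.   -0.64  0.  ]
[ 39.   12.1  -7.9  -0.  -70.1  35.9]
```

jog_arm:
  series:
    - [[0.053, 0, 0.0117], [0, 0, 0], 0.087]
    - [[0.053, 0, 0.0117], [0, 0, 0], 0.087]
    - [[0.053, 0, 0.0117], [0, 0, 0], 0.087]
    - [[0.053, 0, 0.0117], [0, 0, 0], 0.087]
    - [[0.053, 0, 0.0117], [0, 0, 0], 0.087]
    - [[0.053, 0, 0.0117], [0, 0, 0], 0.087]
    - [[0.053, 0, 0.0117], [0, 0, 0], 0.087]
    - [[0.053, 0.02, 0.0117], [0, 0, 0], 0.087]
    - [[0.053, 0.04, 0.0117], [0, 0, 0], 0.087]
    - [[0.053, 0.042, 0.0117], [0, -8.3, 0], 0.087]

```text
time_s: 2.6
tcp_pos: [0.4747, -0.3334, 0.1662]
ee_rot: [[-0.115, 0.001, 0.993], [-0.993, -0.0, -0.115], [0.0, -1.0, 0.001]]
wrist_force: [1.1, -0.1, 0.7]
gripper_width: 0.998
```

jog_arm:
  series:
    - [[0, 0, 0], [0, 0, 0], 0.087]

```text
time_s: 2.72
tcp_pos: [0.472, -0.3334, 0.1624]
ee_rot: [[-0.123, -0.009, 0.992], [-0.992, 0.004, -0.123], [-0.003, -1.0, -0.009]]
wrist_force: [0.2, 0.8, 0.5]
gripper_width: 0.995
```

```bash
python3 - <<'E'
from h import *
delta(.475,-.342,.035,-96.8,8);print(camera_info("wrist")["rvec"]);C=cam("wrist");print(-C[1].T@C[2])
im=capture("wrist")[:,:,::-1];cv2.imwrite("pics/w1.png",im)
for p in[(.475,-.341,.068)]:print(proj(C,p))
E
```

```text
at [ 0.472  -0.3334  0.1624] yaw -97.09 shift [0.0085 0.1274 0.0052] turn [ 0.51 -0.29 -0.16] per row [0.0011 0.0159 0.0007] [ 0.06 -0.04 -0.02]
[-1.93355025  2.18574848  0.34483895]
[ 0.55583831 -0.34525935  0.32398435]
[293.08563225 209.30112733]
```

View pics/w1.png

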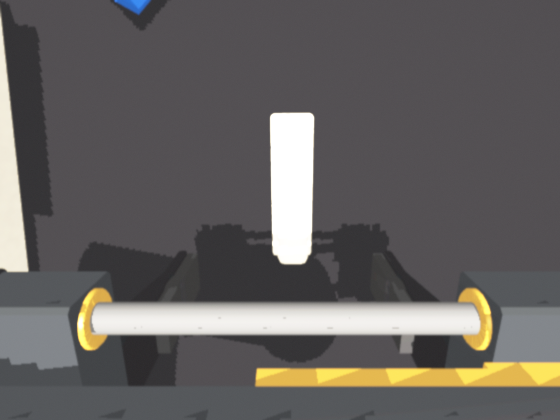

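```bash
python3 - <<'E'
from h import *
C=cam("wrist")
print(ray(C,(292,114),.068),ray(C,(271,160),.068),ray(C,(313,160),.068),ray(C,(292,200),.068))
c=np.array([.475,-.341]);u=np.array([np.cos(np.radians(-6.8)),np.sin(np.radians(-6.8))]);print(c+.05*u)
E
```

```text
[ 0.5459002  -0.34767997  0.068     ] [ 0.51554033 -0.32872968  0.068     ] [ 0.51183071 -0.35917155  0.068     ] [ 0.48354991 -0.34046432  0.068     ]
[ 0.52464828 -0.3469202 ]
```

```bash
python3 - <<'E'
from h import *
delta(.477,-.341,.035,-96.8,8)
E
```

```text
at [ 0.4735 -0.3327  0.1648] yaw -97.02 shift [0.008  0.1298 0.0051] turn [ 0.28 -0.22 -0.07] per row [0.001  0.0162 0.0006] [ 0.03 -0.03 -0.01]
```

jog_arm:
  series:
    - [[0.004, 0.03, 0.0025], [0, 0, 0], 0.087]
    - [[0.004, 0.03, 0.0025], [0, 0, 0], 0.087]
    - [[0, 0.03, 0], [0, 0, 0], 0.087]
    - [[0, 0, 0], [0, 0, 0], 0.087]

```text
time_s: 3.28
tcp_pos: [0.4784, -0.3388, 0.0764]
ee_rot: [[-0.118, -0.003, 0.993], [-0.993, 0.001, -0.118], [-0.001, -1.0, -0.003]]
wrist_force: [0.7, 0.2, 0.9]
gripper_width: 1.0
```

```bash
python3 - <<'E'
from h import *
delta(.477,-.341,.035,-96.8,2)
E
```

```text
at [ 0.4784 -0.3388  0.0764] yaw -96.76 shift [ 0.0024  0.0414 -0.001 ] turn [ 0.18  0.04 -0.05] per row [ 0.0012  0.0207 -0.0005] [ 0.09  0.02 -0.03]
```

jog_arm:
  series:
    - [[0.001, 0.02, 0], [0, 0, 0], 0.087]
    - [[0.001, 0.02, 0], [0, 0, 0], 0.087]
    - [[0, 0.001, 0], [0, 0, 0], 0.06]
    - [[0, 0, 0], [0, 0, 0], 0.03]
    - [[0, 0, 0], [0, 0, 0], 0.0]
    - [[0, 0, 0], [0, 0, 0], 0.0]
    - [[0, 0, 0], [0, 0, 0], 0.0]
    - [[0, 0, 0], [0, 0, 0], 0.0]

```text
time_s: 4.28
tcp_pos: [0.4788, -0.3423, 0.0363]
ee_rot: [[-0.119, 0.0, 0.993], [-0.993, -0.0, -0.119], [0.0, -1.0, 0.0]]
wrist_force: [-0.1, -0.0, 0.0]
gripper_width: 0.402
```

```bash
python3 - <<'E'
from h import *
s=sense();print(s["tcp_pos"],s["gripper_width"]*.087,s["wrist_force"]);delta(.477,-.341,.035,-96.8)
E
```

```text
[ 0.47875118 -0.34231059  0.0362758 ] 0.035016123524541594 [-0.06964868 -0.01325022  0.03828902]
at [ 0.4788 -0.3423  0.0363] yaw -96.82 shift [-0.0011  0.0013 -0.0019] turn [-0.   -0.02  0.  ] per row [-0.0011  0.0013 -0.0019] [-0.   -0.02  0.  ]
```

jog_arm:
  series:
    - [[0, 0, 0], [0, 0, 0], 0.0]
    - [[0, 0, 0], [0, 0, 0], 0.0]
    - [[0, 0, 0], [0, 0, 0], 0.0]
    - [[0, 0, 0], [0, 0, 0], 0.0]

```text
time_s: 4.78
tcp_pos: [0.4787, -0.3422, 0.0361]
ee_rot: [[-0.119, -0.0, 0.993], [-0.993, 0.0, -0.119], [-0.0, -1.0, -0.0]]
wrist_force: [0.6, 0.5, 0.4]
gripper_width: 0.271
```

jog_arm:
  series:
    - [[0, -0.01, 0], [0, 0, 0], 0.0]
    - [[0, -0.03, 0], [0, 0, 0], 0.0]
    - [[0, -0.04, 0], [0, 0, 0], 0.0]
    - [[0, -0.04, 0], [0, 0, 0], 0.0]
    - [[0, -0.03, 0], [0, 0, 0], 0.0]
    - [[0, 0, 0], [0, 0, 0], 0.0]
    - [[0, 0, 0], [0, 0, 0], 0.0]

```text
time_s: 5.65
tcp_pos: [0.478, -0.3418, 0.1853]
ee_rot: [[-0.119, -0.001, 0.993], [-0.993, 0.001, -0.119], [-0.001, -1.0, -0.002]]
wrist_force: [0.2, -0.4, -2.4]
gripper_width: 0.274
```

```bash
python3 - <<'E'
from h import *
s=sense();print(s["gripper_width"]*.087,s["wrist_force"])
for n in("side",):
    im=capture(n)[:,:,::-1];cv2.imwrite("pics/s1.png",cv2.resize(im[200:400,200:480],(784,560),interpolation=2))
delta(.5864,-.0921,.20,-104,6)
E
```

```text
0.023876156625851606 [ 0.24360835 -0.43905446 -2.35407908]
at [ 0.4778 -0.3418  0.1848] yaw -96.84 shift [-0.2608 -0.0151  0.0781] turn [ 0.16  7.16 -0.06] per row [-0.0435 -0.0025  0.013 ] [ 0.03  1.19 -0.01]
```

View pics/s1.png

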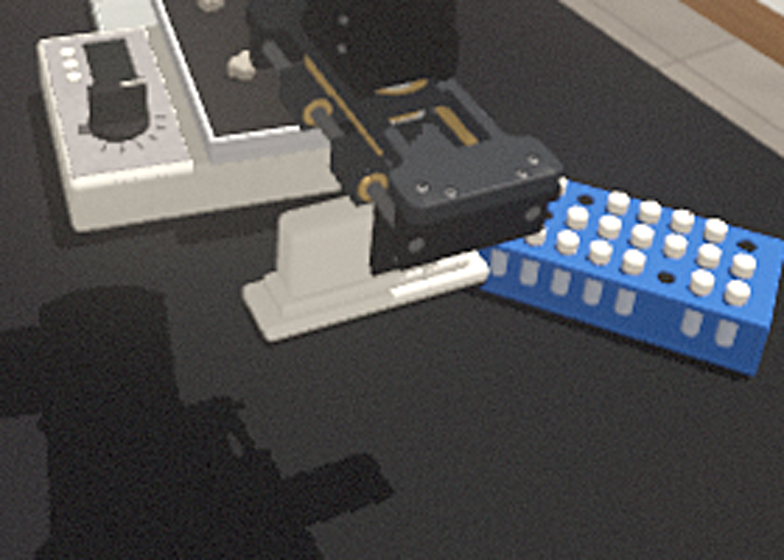

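```bash
python3 - <<'E'
from h import *
S=cam("side");f=lambda q,z:ray(S,(200+q[0]/2.8,200+q[1]/2.8),z)
a=f((268,340),.150);b=f((488,276),.150);c=f((243,290),.164);print(a,b,np.linalg.norm(a-b),(a+b)/2,c,f((262,316),.164))
s=sense();R=np.array(s["ee_rot"])
print("mid rel tcp tool axes",R.T@((a+b)/2-s["tcp_pos"]))
E
```

```text
[ 0.4118532  -0.34657995  0.15      ] [ 0.54196863 -0.36123351  0.15      ] 0.13093796702698468 [ 0.47691091 -0.35390673  0.15      ] [ 0.41083568 -0.3210884   0.164     ] [ 0.41048111 -0.34221576  0.164     ]
mid rel tcp tool axes [0.01221731 0.0347413  0.00066463]
```

```bash
python3 - <<'E'
from h import *
delta(.5857,-.0950,.185,-104.0,6)
E
```

```text
at [ 0.4778 -0.3418  0.1848] yaw -96.84 shift [-2.578e-01 -1.000e-04  7.780e-02] turn [ 0.16  7.16 -0.06] per row [-0.043 -0.     0.013] [ 0.03  1.19 -0.01]
```

jog_arm:
  series:
    - [[-0.043, 0, 0.013], [0, 0, 0], 0.0]
    - [[-0.043, 0, 0.013], [0, 0, 0], 0.0]
    - [[-0.043, 0, 0.013], [0, 0, 0], 0.0]
    - [[-0.043, 0, 0.013], [0, 0, 0], 0.0]
    - [[-0.043, 0, 0.013], [0, 0, 0], 0.0]
    - [[-0.043, 0, 0.013], [0, 7.2, 0], 0.0]
    - [[0, 0, 0], [0, 0, 0], 0.0]
    - [[0, 0, 0], [0, 0, 0], 0.0]
    - [[0, 0, 0], [0, 0, 0], 0.0]

```text
time_s: 6.82
tcp_pos: [0.5861, -0.0963, 0.1856]
ee_rot: [[-0.243, -0.001, 0.97], [-0.97, -0.0, -0.243], [0.001, -1.0, -0.001]]
wrist_force: [0.0, -0.5, -2.0]
gripper_width: 0.272
```

```bash
python3 - <<'E'
from h import *
delta(.5857,-.0950,.13,-104.0,3)
E
```

```text
at [ 0.5861 -0.0963  0.1856] yaw -104.07 shift [-0.0012  0.0556 -0.0007] turn [ 0.08 -0.07  0.03] per row [-0.0004  0.0185 -0.0002] [ 0.03 -0.02  0.01]
```

jog_arm:
  series:
    - [[-0.001, 0.02, -0.0005], [0, 0, 0], 0.0]
    - [[0, 0.02, 0], [0, 0, 0], 0.0]
    - [[0, 0.015, 0], [0, 0, 0], 0.0]
    - [[0, 0, 0], [0, 0, 0], 0.0]

```text
time_s: 7.32
tcp_pos: [0.5856, -0.0949, 0.1299]
ee_rot: [[-0.243, -0.003, 0.97], [-0.97, -0.0, -0.243], [0.001, -1.0, -0.003]]
wrist_force: [0.1, 0.2, -1.2]
gripper_width: 0.274
```

```bash
python3 - <<'E'
from h import *
delta(.5857,-.0950,.1155,-104.0,3)
a=capture("top")[:,:,::-1][140:260,260:400];b=capture("side")[:,:,::-1][180:290,230:370]
cv2.imwrite("pics/s2.png",np.hstack([cv2.resize(a,(400,343),interpolation=2),cv2.resize(b,(400,343),interpolation=2)]))
E
```

```text
at [ 0.5856 -0.0949  0.1299] yaw -104.07 shift [0.     0.0144 0.0002] turn [ 0.16 -0.07  0.05] per row [0.     0.0048 0.0001] [ 0.05 -0.02  0.02]
```

View pics/s2.png

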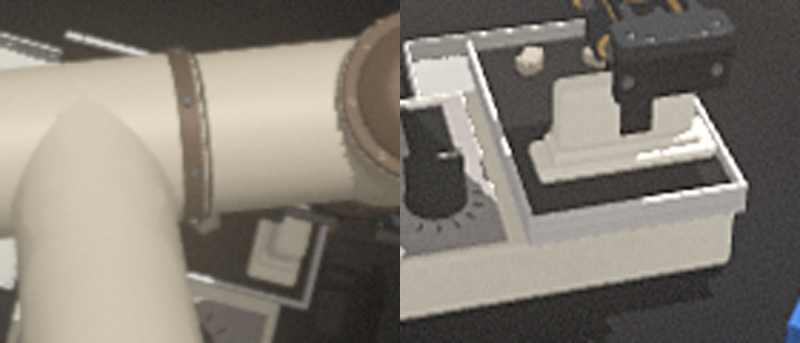

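jog_arm:
  series:
    - [[0, 0.006, 0], [0, 0, 0], 0.0]
    - [[0, 0.005, 0], [0, 0, 0], 0.0]
    - [[0, 0.0025, 0], [0, 0, 0], 0.0]
    - [[0, 0, 0], [0, 0, 0], 0.0]

```text
time_s: 7.92
tcp_pos: [0.5865, -0.0943, 0.1175]
ee_rot: [[-0.242, -0.001, 0.97], [-0.97, -0.0, -0.242], [0.0, -1.0, -0.0]]
wrist_force: [0.2, -0.4, -1.7]
gripper_width: 0.274
```

jog_arm:
  series:
    - [[0, 0.0015, 0], [0, 0, 0], 0.0]
    - [[0, 0, 0], [0, 0, 0], 0.0]

```text
time_s: 8.18
tcp_pos: [0.5866, -0.0942, 0.1162]
ee_rot: [[-0.242, -0.0, 0.97], [-0.97, 0.0, -0.242], [-0.0, -1.0, -0.0]]
wrist_force: [-0.3, 0.2, -1.7]
gripper_width: 0.275
```

```bash
python3 - <<'E'
from h import *
s=sense();print(s["wrist_force"]);delta(.5857+.2426*.18,-.0950+.9701*.18,.1155,-104.0,20)
E
```

```text
[-0.31249683  0.23850425 -1.7089554 ]
at [ 0.5866 -0.0942  0.1162] yaw -104.01 shift [-0.179   0.0007 -0.0006] turn [ 0.   -0.01 -0.  ] per row [-0.009  0.    -0.   ] [ 0. -0. -0.]
```

jog_arm:
  series:
    - [[-0.01, 0, 0], [0, 0, 0], 0.0]
    - [[-0.01, 0, 0], [0, 0, 0], 0.0]
    - [[-0.01, 0, 0], [0, 0, 0], 0.0]
    - [[-0.01, 0, 0], [0, 0, 0], 0.0]
    - [[-0.01, 0, 0], [0, 0, 0], 0.0]
    - [[-0.01, 0, 0], [0, 0, 0], 0.0]
    - [[-0.01, 0, 0], [0, 0, 0], 0.0]
    - [[-0.01, 0, 0], [0, 0, 0], 0.0]

```text
time_s: 9.18
tcp_pos: [0.6061, -0.016, 0.1162]
ee_rot: [[-0.242, 0.0, 0.97], [-0.97, -0.0, -0.242], [-0.0, -1.0, 0.0]]
wrist_force: [-0.3, -0.2, -2.3]
gripper_width: 0.266
```

```bash
python3 - <<'E'
from h import *
s=sense();print(s["wrist_force"]);delta(.6046+.2426*.118,-.0193+.9701*.118,.1155,-104.0,11)
a=capture("side")[:,:,::-1][170:290,200:360]
cv2.imwrite("pics/s3.png",cv2.resize(a,(800,600),interpolation=2))
E
```

```text
[-0.28851179 -0.19717088 -2.29234341]
at [ 0.6061 -0.016   0.1162] yaw -104.01 shift [-0.1144  0.0007 -0.0006] turn [-0.   -0.01 -0.  ] per row [-0.0104  0.0001 -0.0001] [-0. -0. -0.]
```

View pics/s3.png

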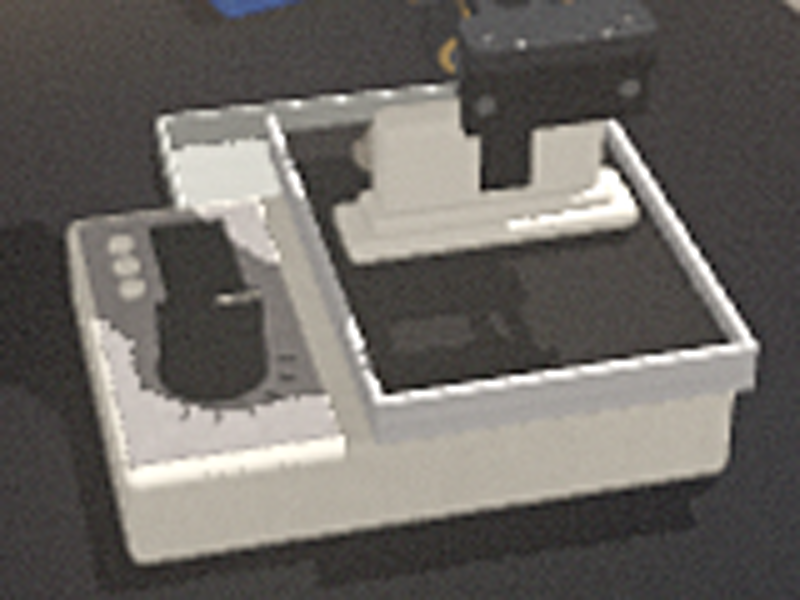

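jog_arm:
  series:
    - [[-0.01, 0, 0], [0, 0, 0], 0.0]
    - [[-0.01, 0, 0], [0, 0, 0], 0.0]
    - [[-0.01, 0, 0], [0, 0, 0], 0.0]
    - [[-0.01, 0, 0], [0, 0, 0], 0.0]
    - [[-0.01, 0, 0], [0, 0, 0], 0.0]
    - [[-0.01, 0, 0], [0, 0, 0], 0.0]
    - [[-0.01, 0, 0], [0, 0, 0], 0.0]
    - [[-0.008, 0, 0], [0, 0, 0], 0.0]
    - [[-0.008, 0, 0], [0, 0, 0], 0.0]
    - [[-0.008, 0, 0], [0, 0, 0], 0.0]

```text
time_s: 10.48
tcp_pos: [0.6289, 0.0751, 0.1162]
ee_rot: [[-0.242, 0.0, 0.97], [-0.97, 0.0, -0.242], [-0.0, -1.0, 0.0]]
wrist_force: [-0.0, 0.2, -1.5]
gripper_width: 0.274
```

jog_arm:
  series:
    - [[-0.008, 0, 0], [0, 0, 0], 0.0]
    - [[-0.008, 0, 0], [0, 0, 0], 0.0]
    - [[-0.006, 0, 0], [0, 0, 0], 0.0]
    - [[0, 0, 0], [0, 0, 0], 0.0]
    - [[0, 0, 0], [0, 0, 0], 0.0]

```text
time_s: 11.1
tcp_pos: [0.634, 0.0958, 0.1162]
ee_rot: [[-0.242, -0.0, 0.97], [-0.97, -0.0, -0.242], [0.0, -1.0, -0.0]]
wrist_force: [-0.1, -0.2, -1.6]
gripper_width: 0.274
```

```bash
python3 - <<'E'
from h import *
s=sense();print(s["wrist_force"],s["gripper_width"]*.087);delta(.6046+.2426*.118,-.0193+.9701*.118,.1155,-104.0,11)
a=capture("side")[:,:,::-1][150:270,190:350];b=capture("top")[:,:,::-1][130:260,200:395]
cv2.imwrite("pics/s4.png",np.hstack([cv2.resize(a,(400,300),interpolation=2),cv2.resize(b,(400,300),interpolation=2)]))
E
```

```text
[-0.10006157 -0.1664444  -1.63899113] 0.023817905816529147
at [0.634  0.0958 0.1162] yaw -104.02 shift [ 0.0008  0.0007 -0.0006] turn [ 0.01 -0.02  0.01] per row [ 0.0001  0.0001 -0.0001] [ 0. -0.  0.]
```

View pics/s4.png

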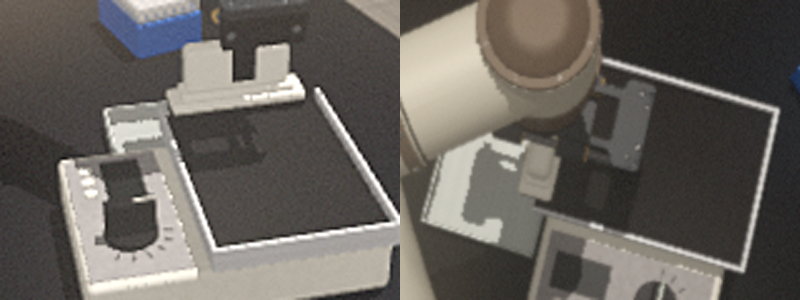

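jog_arm:
  series:
    - [[0, -0.03, 0], [0, 0, 0], 0.0]
    - [[0, -0.04, 0], [0, 0, 0], 0.0]
    - [[0, 0, 0], [0, 0, 0], 0.0]

```text
time_s: 11.58
tcp_pos: [0.6364, 0.0962, 0.1906]
ee_rot: [[-0.242, 0.009, 0.97], [-0.97, 0.002, -0.242], [-0.004, -1.0, 0.008]]
wrist_force: [0.4, 0.0, -2.1]
gripper_width: 0.277
```

```bash
python3 - <<'E'
from h import *
delta(.478,-.342,.185,-96.8,10)
E
```

```text
at [0.6364 0.0962 0.1906] yaw -104.0 shift [ 0.4635  0.0032 -0.0476] turn [-0.46 -7.21 -0.22] per row [ 0.0464  0.0003 -0.0048] [-0.05 -0.72 -0.02]
```

jog_arm:
  series:
    - [[0.046, 0, -0.0048], [0, 0, 0], 0.0]
    - [[0.046, 0, -0.0048], [0, 0, 0], 0.0]
    - [[0.046, 0, -0.0048], [0, 0, 0], 0.0]
    - [[0.046, 0, -0.0048], [0, 0, 0], 0.0]
    - [[0.046, 0, -0.0048], [0, 0, 0], 0.0]
    - [[0.046, 0, -0.0048], [0, 0, 0], 0.0]
    - [[0.046, 0, -0.0048], [0, 0, 0], 0.0]
    - [[0.046, 0, -0.0048], [0, 0, 0], 0.0]
    - [[0.046, 0, -0.0048], [0, 0, 0], 0.0]
    - [[0.046, 0, -0.0048], [0, -7.2, 0], 0.0]

```text
time_s: 12.82
tcp_pos: [0.4748, -0.3399, 0.1852]
ee_rot: [[-0.116, -0.001, 0.993], [-0.993, 0.001, -0.116], [-0.001, -1.0, -0.001]]
wrist_force: [1.2, -0.6, -2.1]
gripper_width: 0.273
```

jog_arm:
  series:
    - [[0, 0, 0], [0, 0, 0], 0.0]
    - [[0, 0, 0], [0, 0, 0], 0.0]
    - [[0, 0, 0], [0, 0, 0], 0.0]

```text
time_s: 13.2
tcp_pos: [0.4763, -0.3378, 0.186]
ee_rot: [[-0.118, -0.0, 0.993], [-0.993, 0.0, -0.118], [-0.0, -1.0, -0.0]]
wrist_force: [0.3, 0.1, -1.8]
gripper_width: 0.277
```

```bash
python3 - <<'E'
from h import *
delta(.478,-.342,.0365,-96.8,5)
b=capture("top")[:,:,::-1];a=capture("side")[:,:,::-1];cv2.imwrite("pics/t5f.png",b);cv2.imwrite("pics/s5f.png",a)
cv2.imwrite("pics/t5.png",np.hstack([cv2.resize(b[140:250,205:300],(500,579),interpolation=2),np.vstack([cv2.resize(a[180:260,225:325],(300,240),interpolation=2),cv2.resize(b[140:290,270:395],(300,339),interpolation=2)])]))
E
```

```text
at [ 0.4763 -0.3378  0.186 ] yaw -96.76 shift [0.004  0.1495 0.0022] turn [ 0.02  0.04 -0.02] per row [0.0008 0.0299 0.0004] [ 0.    0.01 -0.  ]
```

View pics/t5.png

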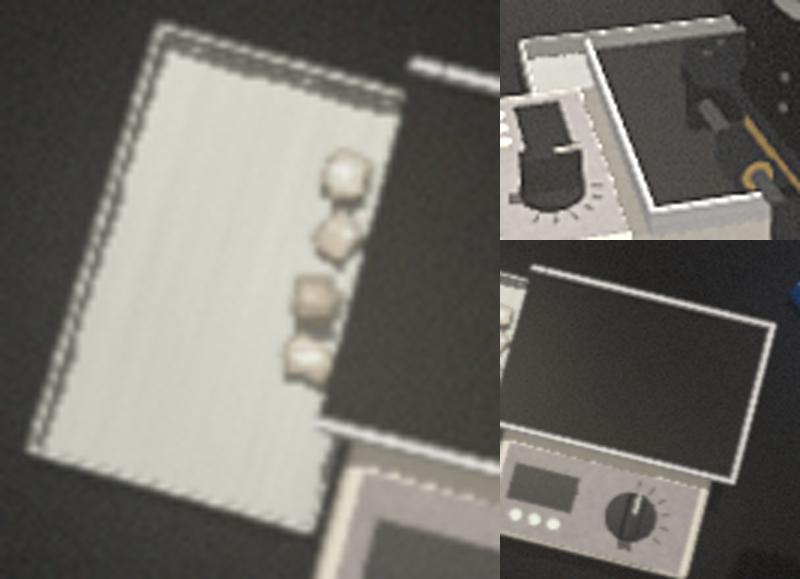

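jog_arm:
  series:
    - [[0.002, 0.03, 0.001], [0, 0, 0], 0.0]
    - [[0.001, 0.035, 0.001], [0, 0, 0], 0.0]
    - [[0.001, 0.035, 0], [0, 0, 0], 0.0]
    - [[0, 0.03, 0], [0, 0, 0], 0.0]
    - [[0, 0.01, 0], [0, 0, 0], 0.0]
    - [[0, 0, 0], [0, 0, 0], 0.0]
    - [[0, 0, 0], [0, 0, 0], 0.0]

```text
time_s: 14.18
tcp_pos: [0.4788, -0.3433, 0.0477]
ee_rot: [[-0.118, 0.003, 0.993], [-0.993, -0.001, -0.118], [0.001, -1.0, 0.003]]
wrist_force: [0.2, 0.3, -2.2]
gripper_width: 0.274
```

```bash
python3 - <<'E'
from h import *
print(sense()["wrist_force"]);delta(.478,-.342,.0362,-96.8,5)
E
```

```text
[ 0.20472173  0.28364903 -2.17633588]
at [ 0.4788 -0.3433  0.0477] yaw -96.78 shift [-0.0012  0.0115 -0.001 ] turn [-0.16  0.02  0.06] per row [-0.0002  0.0023 -0.0002] [-0.03  0.    0.01]
```

jog_arm:
  series:
    - [[0, 0.005, 0], [0, 0, 0], 0.0]
    - [[0, 0.004, 0], [0, 0, 0], 0.0]
    - [[0, 0.002, 0], [0, 0, 0], 0.0]
    - [[0, 0, 0], [0, 0, 0], 0.0]
    - [[0, 0, 0], [0, 0, 0], 0.0]

```text
time_s: 14.8
tcp_pos: [0.4775, -0.3429, 0.036]
ee_rot: [[-0.118, -0.0, 0.993], [-0.993, -0.0, -0.118], [0.0, -1.0, -0.0]]
wrist_force: [-1.2, 1.9, 6.2]
gripper_width: 0.272
```

```bash
python3 - <<'E'
from h import *
print(sense()["wrist_force"]);delta(.478,-.342,.0362,-96.8,5)
E
```

```text
[-1.17973081  1.86492589  6.1717788 ]
at [ 0.4775 -0.3429  0.036 ] yaw -96.8 shift [-0.001  -0.0002  0.0004] turn [ 0.01 -0.    0.  ] per row [-0.0002 -0.      0.0001] [ 0. -0.  0.]
```

jog_arm:
  series:
    - [[0, 0, 0], [0, 0, 0], 0.06]
    - [[0, 0, 0], [0, 0, 0], 0.06]
    - [[0, 0, 0], [0, 0, 0], 0.06]
    - [[0, 0, 0], [0, 0, 0], 0.06]
    - [[0, 0, 0], [0, 0, 0], 0.06]
    - [[0, 0, 0], [0, 0, 0], 0.06]
    - [[0, -0.02, 0], [0, 0, 0], 0.06]
    - [[0, -0.05, 0], [0, 0, 0], 0.06]
    - [[0, -0.05, 0], [0, 0, 0], 0.06]
    - [[0, -0.02, 0], [0, 0, 0], 0.06]

```text
time_s: 16.05
tcp_pos: [0.479, -0.3437, 0.179]
ee_rot: [[-0.118, 0.006, 0.993], [-0.993, -0.003, -0.118], [0.002, -1.0, 0.006]]
wrist_force: [-0.1, -0.4, -0.2]
gripper_width: 0.686
```

```bash
python3 - <<'E'
from h import *
print(sense()["wrist_force"],sense()["gripper_width"]*.087);delta(.4671,-.0210,.17,-104.04,8)
E
```

```text
[-0.13120981 -0.4197413  -0.2288166 ] 0.05966913528154727
at [ 0.479  -0.3437  0.179 ] yaw -96.79 shift [-0.3191  0.0081 -0.05  ] turn [-0.35  7.25  0.1 ] per row [-0.0399  0.001  -0.0063] [-0.04  0.91  0.01]
```

jog_arm:
  series:
    - [[-0.04, 0, -0.0062], [0, 0, 0], 0.06]
    - [[-0.04, 0, -0.0062], [0, 0, 0], 0.06]
    - [[-0.04, 0, -0.0062], [0, 0, 0], 0.06]
    - [[-0.04, 0, -0.0062], [0, 0, 0], 0.06]
    - [[-0.04, 0, -0.0062], [0, 0, 0], 0.06]
    - [[-0.04, 0, -0.0062], [0, 0, 0], 0.06]
    - [[-0.04, 0.004, -0.0062], [0, 0, 0], 0.06]
    - [[-0.04, 0.004, -0.0062], [0, 7.2, 0], 0.06]
    - [[0, 0, 0], [0, 0, 0], 0.06]
    - [[0, 0, 0], [0, 0, 0], 0.06]

```text
time_s: 17.3
tcp_pos: [0.4663, -0.0194, 0.1673]
ee_rot: [[-0.241, 0.0, 0.971], [-0.971, -0.0, -0.241], [0.0, -1.0, 0.0]]
wrist_force: [0.8, -0.4, 0.0]
gripper_width: 0.692
```

```bash
python3 - <<'E'
from h import *
delta(.4671,-.0210,.12,-104.04,3)
C=cam("wrist");w=capture("wrist")[:,:,::-1];s=capture("side")[:,:,::-1];
print(proj(C,(.4671,-.021,.091)))
cv2.imwrite("pics/w6.png",np.hstack([cv2.resize(w,(560,420)),np.vstack([cv2.resize(s[320:400,275:375],(240,192)),np.zeros((228,240,3),np.uint8)])]))
E
```

```text
at [ 0.4663 -0.0194  0.1673] yaw -103.95 shift [0.0013 0.0473 0.0011] turn [-0.01  0.09  0.  ] per row [0.0004 0.0158 0.0004] [-0.    0.03  0.  ]
[285.18403977 221.83419362]
```

View pics/w6.png

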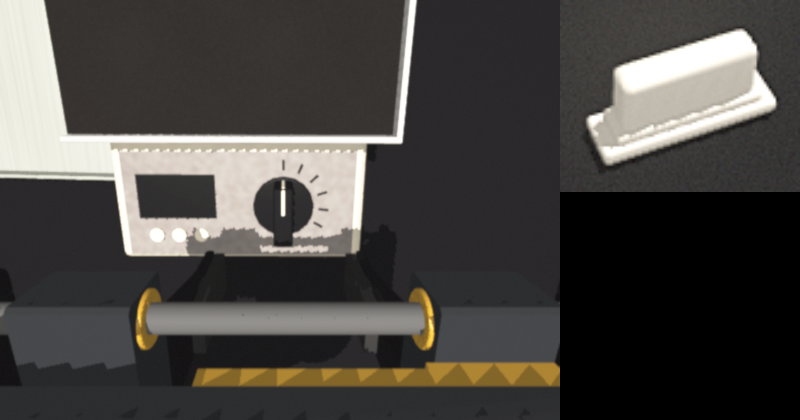

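```bash
python3 - <<'E'
from h import *
C=cam("wrist");print("skirt c",ray(C,(284,206),.062),"bar",ray(C,(283.5,213),.091),np.linalg.norm(ray(C,(274,213),.091)-ray(C,(293,213),.091)), np.linalg.norm(ray(C,(254,206),.062)-ray(C,(314,206),.062)))
E
```

```text
skirt c [ 0.47041582 -0.02150957  0.062     ] bar [ 0.47381335 -0.02204789  0.091     ] 0.013379443692372263 0.04709673451002274
```

```bash
python3 - <<'E'
from h import *
delta(.469,-.0213,.066,-104.04,5)
E
```

```text
at [ 0.4663 -0.0201  0.1673] yaw -104.06 shift [0.0006 0.1013 0.0029] turn [-0.01 -0.02  0.  ] per row [0.0001 0.0203 0.0006] [-0. -0.  0.]
```

jog_arm:
  series:
    - [[0.0005, 0.03, 0.0015], [0, 0, 0], 0.06]
    - [[0, 0.03, 0.0015], [0, 0, 0], 0.06]
    - [[0, 0.02, 0], [0, 0, 0], 0.06]
    - [[0, 0.015, 0], [0, 0, 0], 0.06]
    - [[0, 0, 0], [0, 0, 0], 0.06]
    - [[0, 0, 0], [0, 0, 0], 0.06]

```text
time_s: 18.15
tcp_pos: [0.4697, -0.021, 0.0728]
ee_rot: [[-0.243, 0.001, 0.97], [-0.97, 0.0, -0.243], [-0.0, -1.0, 0.001]]
wrist_force: [0.6, 0.1, 0.9]
gripper_width: 0.696
```

```bash
python3 - <<'E'
from h import *
print(sense()["wrist_force"],sense()["gripper_width"]*.087);delta(.469,-.0213,.066,-104.04,5)
E
```

```text
[0.64486913 0.11414467 0.93934   ] 0.0605130595174644
at [ 0.4697 -0.021   0.0728] yaw -104.05 shift [ 0.0004  0.0068 -0.0006] turn [-0.06 -0.01 -0.02] per row [ 0.0001  0.0014 -0.0001] [-0.01 -0.   -0.  ]
```

jog_arm:
  series:
    - [[0, 0.006, 0], [0, 0, 0], 0.06]
    - [[0, 0, 0], [0, 0, 0], 0.04]
    - [[0, 0, 0], [0, 0, 0], 0.0]
    - [[0, 0, 0], [0, 0, 0], 0.0]
    - [[0, 0, 0], [0, 0, 0], 0.0]
    - [[0, 0, 0], [0, 0, 0], 0.0]
    - [[0, 0, 0], [0, 0, 0], 0.0]
    - [[0, 0, 0], [0, 0, 0], 0.0]
    - [[0, 0, 0], [0, 0, 0], 0.0]

```text
time_s: 19.27
tcp_pos: [0.4697, -0.0191, 0.0663]
ee_rot: [[-0.242, 0.002, 0.97], [-0.97, 0.002, -0.242], [-0.002, -1.0, 0.001]]
wrist_force: [-1.5, 7.3, 0.5]
gripper_width: 0.161
```

```bash
python3 - <<'E'
from h import *
s=sense();print(s["wrist_force"],s["moment"],s["gripper_width"]*.087,s["joints"].round(1));delta(.469,-.0213,.066,-104.04,5)
E
```

```text
[-1.49388295  7.25403909  0.45225532] [ 2.17986732e+00  3.49736980e-01 -1.60959255e-03] 0.013991680999447994 [ 17.5  17.9 -32.6  -0.1 -39.4  58.6]
at [ 0.4697 -0.0191  0.0663] yaw -104.02 shift [ 0.0023  0.0003 -0.0001] turn [-0.06  0.02 -0.14] per row [ 0.0005  0.0001 -0.    ] [-0.01  0.   -0.03]
```

jog_arm:
  series:
    - [[-0.002, 0, 0], [0, 0, 0], 0.0]
    - [[0, 0, 0], [0, 6, 0], 0.0]
    - [[0, 0, 0], [0, 6, 0], 0.0]
    - [[0, 0, 0], [0, 6, 0], 0.0]
    - [[0, 0, 0], [0, 6, 0], 0.0]
    - [[0, 0, 0], [0, 6, 0], 0.0]
    - [[0, 0, 0], [0, 0, 0], 0.0]

```text
time_s: 20.15
tcp_pos: [0.4693, -0.0193, 0.0663]
ee_rot: [[-0.694, -0.001, 0.72], [-0.72, -0.001, -0.694], [0.001, -1.0, 0.0]]
wrist_force: [-0.3, -3.6, 0.7]
gripper_width: 0.156
```

```bash
python3 - <<'E'
from h import *
s=sense();print(s["wrist_force"],s["moment"],s["gripper_width"]*.087);delta(.4697,-.0191,.066,-176.0,5)
E
```

```text
[-0.33730609 -3.63605609  0.66255382] [-1.17788192 -0.01162425  0.03112345] 0.01357132482184311
at [ 0.4693 -0.0193  0.0663] yaw -133.93 shift [-0.0004  0.0003  0.0001] turn [-4.000e-02  4.207e+01  7.000e-02] per row [-0.0001  0.0001  0.    ] [-0.01  8.41  0.01]
```

jog_arm:
  series:
    - [[0, 0, 0], [0, 6, 0], 0.0]
    - [[0, 0, 0], [0, 6, 0], 0.0]
    - [[0, 0, 0], [0, 6, 0], 0.0]
    - [[0, 0, 0], [0, 6, 0], 0.0]
    - [[0, 0, 0], [0, 6, 0], 0.0]
    - [[0, 0, 0], [0, 6, 0], 0.0]
    - [[0, 0, 0], [0, 4, 0], 0.0]
    - [[0, 0, 0], [0, 2, 0], 0.0]
    - [[0, 0, 0], [0, 0, 0], 0.0]
    - [[0, 0, 0], [0, 0, 0], 0.0]

```text
time_s: 21.4
tcp_pos: [0.4686, -0.0196, 0.0663]
ee_rot: [[-0.997, -0.002, 0.071], [-0.071, -0.002, -0.997], [0.002, -1.0, 0.001]]
wrist_force: [-1.7, -4.7, 3.9]
gripper_width: 0.157
```

```bash
python3 - <<'E'
from h import *
s=sense();print(s["wrist_force"],s["moment"],s["gripper_width"]*.087);delta(.4697,-.0191,.066,-176.0,5)
C=cam("wrist");w=capture("wrist")[:,:,::-1];t=capture("top")[:,:,::-1];d=capture("side")[:,:,::-1]
cv2.imwrite("pics/w7.png",np.vstack([np.hstack([cv2.resize(w[60:340,80:480],(400,280)),cv2.resize(t[140:300,200:400],(400,280))]),np.hstack([cv2.resize(d[170:290,200:360],(400,300),interpolation=2),cv2.resize(d[310:400,270:390],(400,300))])]))
E
```

```text
[-1.69232523 -4.7222765   3.90316349] [-1.54620264  0.42680385  0.01185295] 0.013690643660167505
at [ 0.4686 -0.0196  0.0663] yaw -175.9 shift [-0.0011  0.0003 -0.0004] turn [-0.08  0.1   0.14] per row [-0.0002  0.0001 -0.0001] [-0.02  0.02  0.03]
```

View pics/w7.png

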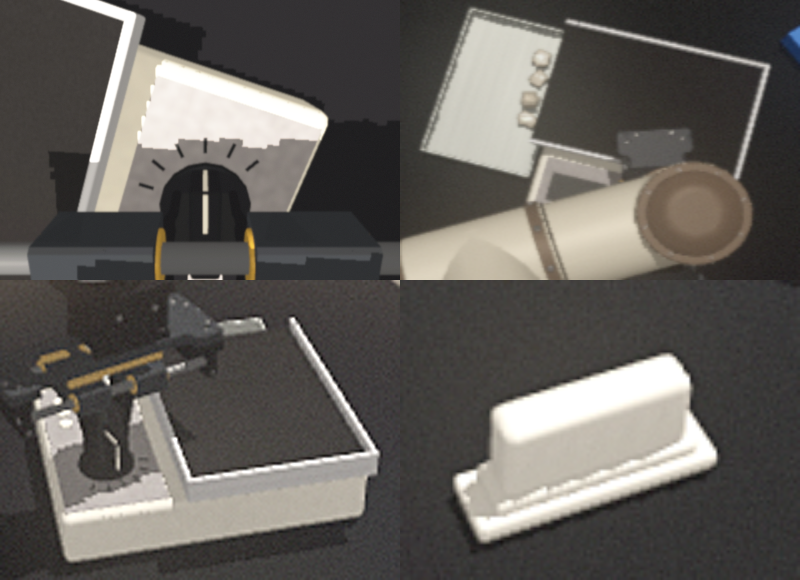

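jog_arm:
  series:
    - [[0, 0, 0], [0, 0, 0], 0.0]
    - [[0, 0, 0], [0, 0, 0], 0.0]
    - [[0, 0, 0], [0, 0, 0], 0.0]
    - [[0, 0, 0], [0, 0, 0], 0.0]
    - [[0, 0, 0], [0, 0, 0], 0.0]
    - [[0, 0, 0], [0, 0, 0], 0.0]

```text
time_s: 22.3
tcp_pos: [0.4686, -0.0196, 0.0662]
ee_rot: [[-0.997, -0.002, 0.071], [-0.071, -0.002, -0.997], [0.003, -1.0, 0.001]]
wrist_force: [-1.6, -5.6, 2.7]
gripper_width: 0.162
```

```bash
python3 - <<'E'
from h import *
s=sense();print(s["time_s"],s["gripper_width"]*.087);delta(.4697,-.0191,.066,-176.0,5);print(finish_job())
E
```

```text
22.3 0.014136572763916895
at [ 0.4686 -0.0196  0.0662] yaw -175.91 shift [-0.0012  0.0002 -0.0004] turn [-0.08  0.09  0.15] per row [-0.0002  0.     -0.0001] [-0.02  0.02  0.03]
the job is handed in; nothing more can be done
None
```

I carried out the whole task and handed the job in at 22.3 s, with the gripper still holding the knob at the third stop. It reports no verdict.

- **Chips:** One sweep with the scraper pushed all four over the open edge. The last top and side pictures show all four in the tray and the platform clear. I judged their height in the tray by eye and did not measure it.
- **Scraper:** I put it back at its original place on the bench and let go. The last side picture shows it upright, well clear of the shaker and tray.
- **Knob:** It is turned 71.9° clockwise by the wrist's measured turn (the third stop is 72°). In the wrist picture its white line points at the fourth mark, counting off as the first. The opening reads 14 mm on the bar.
- **Small disagreements:** The top and wrist cameras differed by about 3 mm on the knob and scraper positions. On closing, the knob pushed the gripper about 2 mm sideways (7 N). I shifted the arm to follow before turning, and about 6 N of side load was left at the end.
- **Bystanders:** I never went near the rack, bottle or tip box. I did not measure their final positions.

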